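Tuck the reflector crate into the corner

ROBOT

A 7-joint arm with a two-finger parallel gripper is mounted at the origin on the work surface. World frame = base frame: x ahead of the robot, y to its left, z up, the work surface at z = 0. Lengths are in m, angles in rad, forces in N, time in s.
With the tool pointing down it reaches from about 0.4 to 0.85 m from the base axis. Payload 4.5 kg.
Tool frame: the origin (TCP) lies at the centre of the arm's flange, where the gripper is bolted on; the fingertips stand 166 mm ahead of it and the grasp point (between the pads) lies 147 mm ahead of it (r.grip_depth is the distance from the TCP to the grasp point, in m); z points along the fingers, y is the line along which they close (so a half turn about z gives the same grasp; the last joint's range is limited). The gripper opens to 88 mm and grips with 3 to 60 N. Pads are 18 mm wide; open, the fingers measure 123 mm over their backs; the gripper's body (75 mm by 187 mm) begins 45 mm behind the grasp point.
Start: joints at [1.253, 0.689, -0.195, 1.565, 0.157, 0.902, -0.215], TCP at [0.215, -0.587, 0.405] pointing down, gripper open.
Joint ranges: [-3.01, 3.01], [-0.46, 2.08], [-1.47, 1.51], [0.13, 2.56], [-1, 4.14], [0.04, 2.09], [-2.66, 2.66]. Speed limits (rad/s): [2.57, 2.57, 3.14, 3.14, 3.14, 3.14, 3.14].

INTERFACE

Orientations are given as a unit quaternion [x, y, z, w].
In Python, from plant import status, cams, r, finder gives the robot as it stands.
- The arm moves only by the tool play_rows, never from a script. Its argument "rows" is a list of rows, each a list of 7 numbers: the opening in per cent of the stroke, from 0 (shut) to 100 (fully open), then the shift along the tool's x, y, z in m, then the turn, a rotation vector about the tool's x, y, z in degrees. A call has 1 to 8 rows; each row shifts and turns the commanded pose from where the row before left it, along the tool's axes as they then stand; what a row does not reach is not made up. A row lasts 1/8 s, in which the tool goes at most 62.5 mm and 10.7 degrees, less where a joint would pass 70% of its speed; a pose out of reach is approached as far as the arm can. A call with a gripper value outside its range is refused whole. The fingers move at their own pace and stop on an object; "grip_force" is the grip in N (left out, the last holds). Time passes only in rows, so rows that do not move let the fingers close. It gives the time, the measured TCP pose, the force, the opening and the grip force at its end, in the units of the state.
- status.get_state(): the state, without advancing time (a new reading comes with each control period).
- cams.snapshot(name): name is "side" or "top" or "wrist"; returns the picture (400x640x3 uint8, red, green, blue); there is no depth.
- cams.camera_params(name): a dict with "vfov" (degrees; the focal length in pixels is half the picture's height over the tangent of half this angle, whatever the lens; pixels are square), "cx", "cy" (the principal point, pixels), "distortion" ([k1, k2, p1, p2, k3] as OpenCV has them; the pictures are not rectified), "R" (3x3) and "t" (3): a world point X has camera coordinates R X + t; the wrist camera has in their place "tool_from_camera" (4x4, takes a point from camera to tool coordinates, whose origin is the TCP and whose axes are the flange's). Camera axes: x right, y down, z forward; pixel columns grow to the right and rows downward; lengths in m; the calibration is good to about 2 mm. A picture is of the moment at which its call begins: read the wrist's pose just before it. camera_params takes no time and is no camera call.
- r.finish_job(): hands the job in; it is judged then, once.
Trained networks look in the newest picture that a camera, given by its name, has taken for a name from the list of things; names that differ only in an ending like _2 or _b are one class to them, and where a whole thing is asked for, a point or a joint stands for the part that bears it (a point fixed in the world has none). Each returns a list of dicts, best first, with "score" (0 to 1); they miss things now and then, are a little off and sometimes report something else, mostly with a low value. They report only what shows in the picture. A call takes as long as a camera call.
- finder.spot_in(camera, label): "at" ([x, y, z] in m, in the coordinates of the camera as it stood for that picture, good to about 4 mm: the middle of the surface that is visible of it).
- finder.regions_of(camera, label): "mask" (400x640 bool, what is visible of it).
The state is a dict: "clock": time; "q": joint angles; "qd": joint speeds; "joint_torque": joint torques, N m; "tool_pos": TCP position; "eef_rot": TCP orientation; "contact_force": force on the tool from outside, world axes, zero at the start; "moment": the same for the moment, N m; "opening": opening from 0.0 (shut) to 1.0 (fully open); "finger_force": force on a finger pad.
Only numpy, scipy, OpenCV 4.12 (cv2) and the standard library are available. Lean on these libraries where they do the work, as an engineer would, in place of code of your own. Each camera call takes 0.05 s, during which the arm holds its last target. There are 200 camera calls.

TASK

Tidy the shelf: with the fingers, push the wooden crate of spare reflectors along the shelf until its long side lies flat against the wooden batten at the back and its end is snug against the side of the black mini vise. Only push the crate from outside: do not reach into it, pinch it, lift it or tip it, and leave everything else standing where it is. Finish with the hand clear.

Things in the scene. Friction and masses are not known exactly. Their poses are not given: they have to be found in the camera images.
- crate: Open slatted light-wood crate filled with upright round reflectors, loose, 0.3 to 0.65 kg; 110 mm along its x, 150 mm along its y (long sides face -x and +x), 70 mm high, flat outer walls; reflectors stay below the rim. Origin at the centre of its underside. Starts 70 to 130 mm short of the batten, near the batten's middle, turned up to 20 degrees from it, its +x roughly away from the robot.
- batten: Straight wooden strip screwed to the shelf at the back (cannot move): 24 mm thick along its x, 660 mm long along its y, 34 mm high. Origin at the centre of its underside. Its own +x points away from the robot, so the face the crate goes against is at its x = -12 mm; its y runs along it.
- vise: Compact black mini vise screwed down in front of the batten near its left or right end. Base block 100 mm along x, 70 mm along y, 30 mm high; jaws (56 mm wide) up to 70 mm high; a 34 mm round knob sticks out to its -x, to 78 mm. Origin at the centre of the underside; axes parallel to the batten's. The crate's end goes against the flat side (y = +35 or -35 mm) that looks to the batten's middle.
- jar: Bystander: low jar with steel lid, 70 mm across, 70 mm high, loose, in front of the batten near the end opposite to the vise. Origin at the centre of its underside.
- rear_light: Bystander: white plastic rear light standing upright, 34 x 46 mm and 69 mm high with a button on top, loose. It stands nearer the robot than the crate's resting place, to the left or the right. Origin at the centre of its underside.
- grip_cover: Bystander: green grip cover, a tube standing upright, 36 mm across, 74 mm high, loose; on the other side from the rear light. Origin at the centre of its underside.
- cassette_tool: Bystander: steel cassette tool lying flat, 170 mm long along its x, with a 32 mm round socket at +45 mm, 34 mm high, loose, far to one side. Origin on the shelf under the bar.
- mug: Bystander: white mug, 76 mm across, 85 mm high, handle to its +y, loose, far to the other side. Origin at the centre of its underside.
- wrench: Bystander: wrench lying on the shelf behind the batten, loose.

How it is judged:
By the outcome, as a careful person would: the job done as asked, in the order asked, and still so for the second after the job is handed in, with the robot touching nothing.
It also fails if it takes over 51 s, if anything falls off the work surface, if the arm or the gripper's body presses on something with over 40 N, if the wrist force passes 120 N, or if a joint passes its speed limit or range.

## Working session

There is one attempt and no reset: what is moved stays moved. The work goes in short steps, Python scripts to look and compute and a tool call to move; the robot and the scene stay as the last step left them, time stands still between calls to the robot, and variables do not carry over. Pictures are saved under pics/ and viewed, at most 10 in all, crops included, and the job is handed in when it is done.

Besides the shell and the picture viewer there is one more tool, called after "Request:" in YAML: its name, and indented under it one key for each argument. play_rows: Moves the arm, as the interface text tells. Its arguments: {"type":"object","properties":{"rows":{"type":"array","items":{"type":"array","items":{"type":"number"}}},"grip_force":{"type":"number"}},"required":["rows"]}

```bash
ls; mkdir -p pics; python3 - <<'E'
from plant import status,cams,r,finder
import cv2,numpy as np
s=status.get_state();print(s)
for c in ["side","top"]:
    p=cams.camera_params(c);print(c,p)
    im=cams.snapshot(c);cv2.imwrite(f"pics/{c}0.png",im[:,:,::-1])
    R=np.array(p["R"]);t=np.array(p["t"])
    for n in ["crate","batten","vise","jar","rear_light","grip_cover","cassette_tool","mug"]:
        for d in finder.spot_in(c,n)[:1]:
            print(c,n,round(d["score"],2),np.round(R.T@(np.array(d["at"])-t),3))
E
```

```text
pics
{'clock': 0.0, 'q': array([ 1.25279677,  0.6899456 , -0.19451982,  1.56636169,  0.15733762,
        0.90245593, -0.2151164 ]), 'qd': array([ 1.58997164e-03, -9.57372021e-04,  7.19285936e-04,  3.06130582e-04,
       -2.94356333e-04, -8.56276723e-06,  7.58116623e-04]), 'joint_torque': array([ 2.17640263e-04, -5.27562940e+01, -1.26701877e+00, -1.53427738e+01,
       -5.26539353e-02,  6.38336671e-03,  1.52512685e-04]), 'tool_pos': array([ 0.21522662, -0.58642053,  0.40392915]), 'eef_rot': array([ 9.84560516e-01,  1.75042287e-01, -2.30180711e-04, -8.57079851e-04]), 'contact_force': array([ 0.22250812, -0.10559989, -0.41803958]), 'moment': array([ 0.02923798,  0.01420192, -0.00602199]), 'finger_force': 0.0, 'opening': 1.000725425525866}
side {'vfov': 50.27726958529877, 'cx': 321.12455359855414, 'cy': 203.85659019921815, 'distortion': array([-0.09278861,  0.        ,  0.        ,  0.        ,  0.        ]), 'R': array([[-0.8166719 , -0.57701168, -0.01022341],
       [-0.36088354,  0.52443927, -0.77118514],
       [ 0.45034439, -0.62611577, -0.63652884]]), 't': array([0.51007703, 0.2362
[... 273 characters left out ...]
95 [0.573 0.381 0.053]
top {'vfov': 49.3153492978392, 'cx': 318.96395408890913, 'cy': 194.54065576312897, 'distortion': array([0.00692975, 0.        , 0.        , 0.        , 0.        ]), 'R': array([[ 0.01642389, -0.9997551 ,  0.01483216],
       [-0.99470484, -0.01784249, -0.10121231],
       [ 0.10145217, -0.01309132, -0.99475428]]), 't': array([-0.00630346,  0.62287002,  1.27340881])}
top crate 0.76 [ 0.574 -0.021  0.018]
top batten 0.87 [ 0.716 -0.007  0.035]
top vise 0.7 [ 0.633 -0.263  0.058]
top jar 0.89 [0.659 0.216 0.068]
top rear_light 0.51 [ 0.442 -0.213  0.067]
top grip_cover 0.47 [0.471 0.21  0.072]
top cassette_tool 0.55 [ 0.531 -0.393  0.021]
top mug 0.94 [0.571 0.383 0.036]
```

View pics/top0.png

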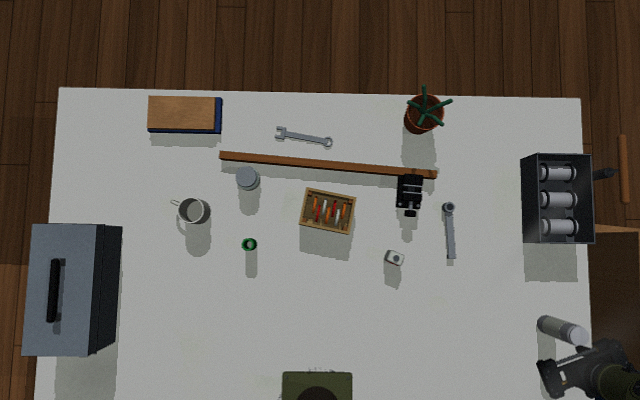

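View pics/side0.png

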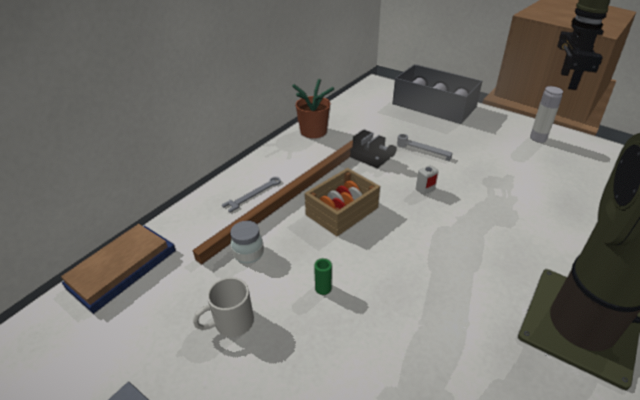

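```bash
cat > h.py <<'E'
from plant import status,cams,r,finder
import cv2,numpy as np
from scipy.spatial.transform import Rotation as Rt
def pose(c,s=None):
    p=cams.camera_params(c)
    if c!="wrist": return p,np.array(p["R"]).T,-np.array(p["R"]).T@np.array(p["t"])
    s=s or status.get_state(); T=np.array(p["tool_from_camera"]);R=Rt.from_quat(s["eef_rot"]).as_matrix()
    return p,R@T[:3,:3],R@T[:3,3]+s["tool_pos"]
def K(p):
    f=200/np.tan(np.radians(p["vfov"]/2));return np.array([[f,0,p["cx"]],[0,f,p["cy"]],[0,0,1.]])
def onplane(P,px,z):
    p,R,o=P;u=cv2.undistortPoints(np.array(px,float).reshape(-1,1,2),K(p),np.array(p["distortion"])).reshape(-1,2)
    d=np.c_[u,np.ones(len(u))]@R.T
    return (o+d*((z-o[2])/d[:,2])[:,None])[:,:2]
def rect(P,m,z):
    "min-area rectangle of mask on plane z: centre, sizes, angle of long side (deg from y)"
    m=cv2.morphologyEx(m.astype(np.uint8),cv2.MORPH_OPEN,np.ones((3,3)))
    c=max(cv2.findContours(m,0,cv2.CHAIN_APPROX_NONE)[0],key=cv2.contourArea)
    w=onplane(P,c.reshape(-1,2),z)
    b=cv2.boxPoints(cv2.minAreaRect((w*1000).astype(np.float32)))
    e=[b[1]-b[0],b[2]-b[1]];e.sort(key=np.linalg.norm);l=e[1]
    a=np.degrees(np.arctan2(-l[0],l[1]));a=(a+90)%180-90
    return b.mean(0).round(1),[round(float(np.linalg.norm(x)),1) for x in e],round(float(a),2),b.round(0).tolist()
E
python3 - <<'E'
from h import *
for c in ["top","side"]:
    cams.snapshot(c);P=pose(c)
    for n,z in [("crate",.07),("batten",.034),("vise",.05),("jar",.07),("rear_light",.069),("grip_cover",.074)]:
        d=finder.regions_of(c,n)
        if d: print(c,n,round(d[0]["score"],2),*rect(P,d[0]["mask"],z))
E
```

```text
top crate 0.64 [573.3 -19.2] [113.2, 153.9] -10.77 [[503.0, -84.0], [615.0, -105.0], [643.0, 46.0], [532.0, 67.0]]
top batten 0.86 [713.4 -19.9] [34.5, 657.3] -4.16 [[672.0, -346.0], [707.0, -349.0], [754.0, 307.0], [720.0, 309.0]]
top vise 0.7 [ 626.4 -261.5] [80.4, 129.7] 83.62 [[557.0, -294.0], [686.0, -309.0], [695.0, -229.0], [566.0, -214.0]]
top jar 0.87 [664.4 217.3] [63.6, 70.8] -43.77 [[617.0, 214.0], [663.0, 170.0], [712.0, 221.0], [666.0, 265.0]]
top rear_light 0.63 [ 441.3 -212.3] [35.5, 55.6] -22.97 [[414.0, -231.0], [447.0, -245.0], [468.0, -194.0], [436.0, -180.0]]
top grip_cover 0.65 [568.8 375. ] [77.7, 109.8] 0.96 [[529.0, 429.0], [531.0, 319.0], [609.0, 321.0], [607.0, 431.0]]
side crate 0.77 [555.5   8.1] [160.8, 204.7] -10.2 [[458.0, -78.0], [616.0, -107.0], [653.0, 95.0], [494.0, 123.0]]
side batten 0.82 [701.6 -37.7] [51.7, 442.7] -4.19 [[660.0, -257.0], [711.0, -260.0], [744.0, 181.0], [692.0, 185.0]]
side vise 0.79 [ 631.8 -248.3] [142.6, 146.5] 83.65 [[551.0, -311.0], [697.0, -327.0], [712.0, -186.0], [567.0, -169.0]]
side jar 0.79 [644.3 241.4] [64.9, 126.7] 47.79 [[576.0, 260.0], [669.0, 175.0], [713.0, 223.0], [619.0, 308.0]]
side rear_light 0.85 [ 427. -175.] [46.2, 117.4] 17.95 [[387.0, -126.0], [423.0, -238.0], [467.0, -224.0], [431.0, -112.0]]
side grip_cover 0.59 [456.4 230.8] [35.0, 89.5] 34.76 [[417.0, 258.0], [468.0, 184.0], [496.0, 204.0], [445.0, 278.0]]
```

Request:
play_rows:
  rows:
    - [100,0,0,0,0,0,8.1]
    - [100,0,0,0,0,0,8.1]
    - [100,0,0,0,0,0,8.1]
    - [100,0.018,-0.045,0,0,0,0]
    - [100,0.018,-0.045,0,0,0,0]
    - [100,0.018,-0.045,0,0,0,0]
    - [100,0.018,-0.045,0,0,0,0]
    - [100,0.018,-0.045,0,0,0,0]

```text
clock: 2.6
tool_pos: [0.3221, -0.3674, 0.405]
eef_rot: [0.999, -0.036, 0.0, 0.0]
contact_force: [0.1, -0.3, -0.2]
opening: 1.002
finger_force: 0.0
```

Request:
play_rows:
  rows:
    - [100,0.018,-0.045,0,0,0,0]
    - [100,0.018,-0.045,0,0,0,0]
    - [100,0.018,-0.045,0,0,0,0]
    - [100,0.018,-0.045,0,0,0,0]
    - [100,0.018,-0.045,0,0,0,0]
    - [100,0.018,-0.045,0,0,0,0]
    - [100,0,-0.045,0,0,0,0]
    - [100,0,-0.045,0,0,0,0]

```text
clock: 3.6
tool_pos: [0.4555, -0.016, 0.4049]
eef_rot: [0.999, -0.036, 0.0, -0.0]
contact_force: [0.7, 0.4, -0.5]
opening: 0.999
finger_force: 0.0
```

```bash
python3 - <<'E'
from h import *
s=status.get_state();print(s["clock"],s["tool_pos"],s["eef_rot"])
P=pose("wrist",s);im=cams.snapshot("wrist");cv2.imwrite("pics/w1.png",im[:,:,::-1])
print(P[2])
for n,z in [("crate",.07),("batten",.034),("vise",.03)]:
    d=finder.regions_of("wrist",n)
    if d: print(n,round(d[0]["score"],2),*rect(P,d[0]["mask"],z))
E
```

```text
3.6 [ 0.45546436 -0.01597138  0.40486073] [ 9.99349315e-01 -3.60659428e-02  4.39685792e-04 -4.40745707e-05]
[ 0.53217709 -0.02047754  0.38501941]
crate 0.56 [573.8 -20.5] [110.0, 151.2] -9.9 [[507.0, -86.0], [615.0, -104.0], [641.0, 44.0], [533.0, 63.0]]
vise 0.67 [ 589.3 -259.9] [49.9, 89.7] -4.65 [[561.0, -303.0], [610.0, -307.0], [618.0, -217.0], [568.0, -213.0]]
```

View pics/w1.png

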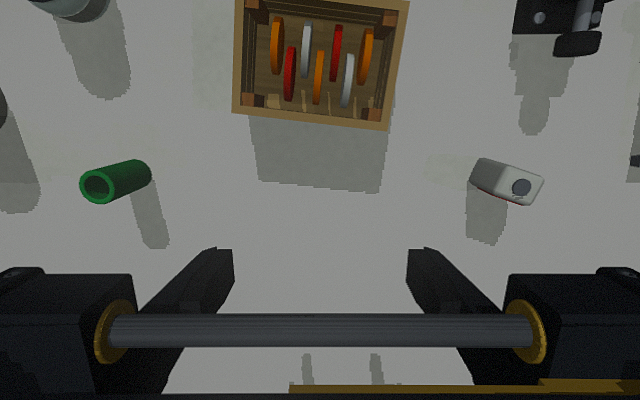

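Request:
play_rows:
  rows:
    - [100,0,-0.004,0.042,0,0,0]
    - [100,0,0,0.042,0,0,0]
    - [100,0,0,0.042,0,0,0]
    - [100,0,0,0.042,0,0,0]
    - [100,0,0,0.042,0,0,0]
    - [100,0,0,0,0,0,0]
    - [100,0.02,0,0,0,0,0]
    - [100,0.02,0,0,0,0,0]

```text
clock: 4.8
tool_pos: [0.4972, -0.0177, 0.197]
eef_rot: [0.999, -0.037, 0.002, 0.0]
contact_force: [0.2, -0.9, 0.4]
opening: 1.003
finger_force: 0.0
```

Request:
play_rows:
  rows:
    - [100,0.008,0,0,0,0,0]
    - [100,0.008,0,0,0,0,0]
    - [100,0.008,0,0,0,0,0]
    - [100,0.008,0,0,0,0,0]
    - [100,0.008,0,0,0,0,0]
    - [100,0.008,0,0,0,0,0]
    - [100,0.008,0,0,0,0,0]
    - [100,0.008,0,0,0,0,0]

```text
clock: 5.8
tool_pos: [0.5566, -0.0212, 0.1958]
eef_rot: [0.999, -0.036, -0.004, 0.0]
contact_force: [-9.2, -0.1, 7.8]
opening: 1.001
finger_force: 4.6
```

```bash
cat > look.py <<'E'
from h import *
s=status.get_state();t=np.array([.0716,.9974]);n=np.array([.9974,-.0716])
print(s["clock"],"tcp n,t",n@s["tool_pos"][:2],t@s["tool_pos"][:2],s["tool_pos"][2],s["contact_force"])
im=cams.snapshot("top");P=pose("top")
for l,z in [("crate",.07),("batten",.034)]:
    d=finder.regions_of("top",l)
    if d:
        R=rect(P,d[0]["mask"],z);b=np.array(R[3]);print(l,round(d[0]["score"],2),R[:3],"nt",n@R[0],t@R[0],(b@n).round(),(b@t).round())
E
python3 look.py
```

```text
5.8 tcp n,t 0.5566790399403837 0.018659098460835605 0.1957599116906709 [-9.20284594 -0.08670712  7.82448502]
crate 0.69 (array([640.1, -15.5], dtype=float32), [79.1, 151.7], 1.01) nt 639.545515649414 30.371458251953122 [593. 607. 686. 672.] [103. -49. -42. 109.]
batten 0.57 (array([714.2, -21.1], dtype=float32), [31.5, 660.2], -4.17) nt 713.8538522026062 30.09158049354553 [698. 729. 730. 699.] [-300. -300.  360.  360.]
```

```bash
python3 - <<'E'
from h import *
im=cams.snapshot("side")[110:290,220:460];cv2.imwrite("pics/s1.png",cv2.resize(im,None,fx=3,fy=3)[:,:,::-1])
print(status.get_state()["contact_force"])
E
```

```text
[-4.78928414  0.5876499   3.49382778]
```

View pics/s1.png

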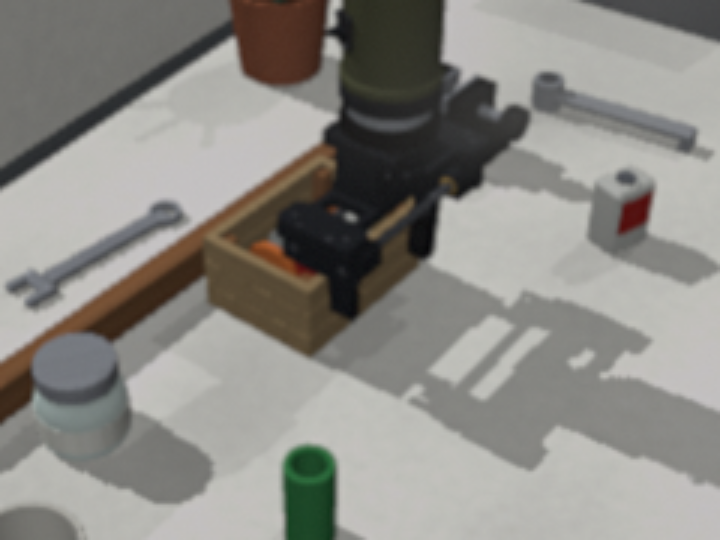

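Request:
play_rows:
  rows:
    - [100,0.005,0,0,0,0,0]
    - [100,0.005,0,0,0,0,0]
    - [100,0.005,0,0,0,0,0]
    - [100,0.004,0,0,0,0,0]
    - [100,0.003,0,0,0,0,0]
    - [100,0.002,0,0,0,0,0]
    - [100,0,0,0,0,0,0]

```text
clock: 6.88
tool_pos: [0.5817, -0.0228, 0.1953]
eef_rot: [0.999, -0.036, -0.003, 0.0]
contact_force: [-7.4, 0.8, 6.2]
opening: 0.997
finger_force: 4.0
```

```bash
python3 look.py
```

```text
6.875 tcp n,t 0.5817859432304957 0.01891746953360893 0.195286887686556 [-7.39209774  0.83544532  6.18969051]
crate 0.95 (array([662.9, -19.4], dtype=float32), [79.8, 147.7], -2.62) nt 662.5655243232727 28.11408212852478 [625. 704. 700. 620.] [-46. -45. 103. 101.]
batten 0.88 (array([713.3, -21.3], dtype=float32), [29.6, 660.1], -4.17) nt 712.9704877700806 29.82765988693237 [697. 727. 728. 699.] [-300. -301.  360.  360.]
```

Request:
play_rows:
  rows:
    - [100,0.002,0,0,0,0,0]
    - [100,0.002,0,0,0,0,0]
    - [100,0,0,0,0,0,0]

```text
clock: 7.4
tool_pos: [0.5843, -0.0229, 0.1952]
eef_rot: [0.999, -0.036, -0.005, 0.0]
contact_force: [-11.0, 1.6, 9.5]
opening: 1.0
finger_force: 5.8
```

Request:
play_rows:
  rows:
    - [100,0.002,0,0,0,0,0]
    - [100,0.001,0,0,0,0,0]
    - [100,0,0,0,0,0,0]

```text
clock: 7.78
tool_pos: [0.5851, -0.023, 0.1951]
eef_rot: [0.999, -0.036, -0.008, 0.0]
contact_force: [-17.3, 1.9, 15.9]
opening: 0.993
finger_force: 8.6
```

Request:
play_rows:
  rows:
    - [100,-0.01,0,0,0,0,0]
    - [100,-0.025,0,0,0,0,0]
    - [100,0,0,-0.04,0,0,0]
    - [100,0,-0.01,-0.045,0,0,0]
    - [100,0,-0.02,-0.045,0,0,0]
    - [100,0,-0.02,-0.045,0,0,0]
    - [100,0,0,-0.03,0,0,0]
    - [100,0,0,0,0,0,0]

```text
clock: 8.78
tool_pos: [0.5609, 0.0293, 0.4028]
eef_rot: [0.999, -0.036, 0.004, -0.001]
contact_force: [0.1, -0.1, -0.5]
opening: 0.997
finger_force: 0.0
```

```bash
python3 look.py; python3 - <<'E'
from h import *
s=status.get_state();print(s["q"].round(2),s["tool_pos"])
P=pose("wrist",s);im=cams.snapshot("wrist");cv2.imwrite("pics/w2.png",im[:,:,::-1])
for n,z in [("crate",.07),("batten",.034),("vise",.03)]:
    d=finder.regions_of("wrist",n)
    if d: print(n,round(d[0]["score"],2),*rect(P,d[0]["mask"],z))
E
```

```text
8.775 tcp n,t 0.5573441575959158 0.06943197064831258 0.4028189153348461 [ 0.07837876 -0.13118724 -0.5277129 ]
crate 0.68 (array([663.4, -18.4], dtype=float32), [83.7, 151.1], -5.51) nt 662.9926243232727 29.147282128524775 [620. 703. 706. 623.] [-46. -48. 104. 106.]
batten 0.96 (array([713. , -20.3], dtype=float32), [34.1, 662.0], -4.27) nt 712.5996799453735 30.803580760955807 [694. 728. 731. 697.] [-300. -301.  362.  362.]
[-0.14  0.61  0.01  1.78 -0.01  0.76 -1.77] [0.55935543 0.02877066 0.3991307 ]
crate 0.97 [649.9 -19. ] [109.5, 150.4] -4.19 [[590.0, -90.0], [699.0, -98.0], [710.0, 52.0], [601.0, 60.0]]
batten 0.72 [715.9  12.1] [31.4, 592.8] -4.07 [[679.0, -282.0], [711.0, -285.0], [753.0, 307.0], [721.0, 309.0]]
vise 0.57 [ 622.7 -259.1] [95.2, 141.6] -87.7 [[550.0, -214.0], [554.0, -310.0], [695.0, -304.0], [691.0, -209.0]]
```

View pics/w2.png

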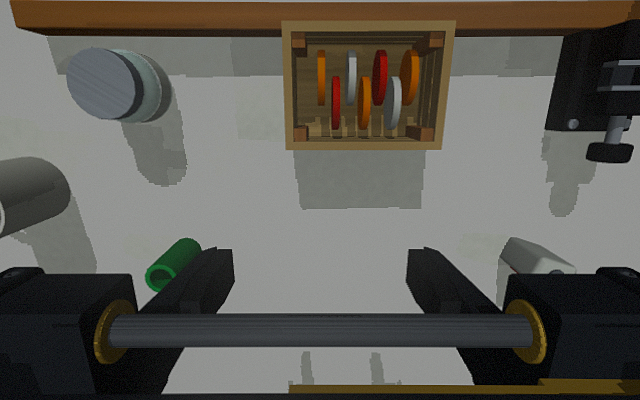

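Request:
play_rows:
  rows:
    - [60,0,0,0,0,0,10]
    - [60,0,0,0,0,0,10]
    - [60,0,0,0,0,0,10]
    - [60,0,0,0,0,0,10]
    - [60,0,0,0,0,0,10]
    - [60,0,0,0,0,0,10]
    - [60,0,0,0,0,0,10]
    - [60,0,0,0,0,0,10]

```text
clock: 10.12
tool_pos: [0.5593, 0.0286, 0.3995]
eef_rot: [0.741, -0.672, -0.001, 0.0]
contact_force: [-0.2, -0.0, -1.7]
opening: 0.604
finger_force: 0.0
```

Request:
play_rows:
  rows:
    - [60,0,0,0,0,0,10]
    - [60,-0.022,-0.03,0,0,0,0]
    - [60,-0.022,-0.03,0,0,0,0]
    - [60,-0.024,-0.03,0,0,0,0]
    - [60,0,0,0,0,0,0]
    - [60,0,0,0,0,0,0]

```text
clock: 10.88
tool_pos: [0.6537, 0.0897, 0.3992]
eef_rot: [-0.681, 0.733, 0.0, -0.001]
contact_force: [-0.1, 0.1, -0.9]
opening: 0.603
finger_force: 0.0
```

```bash
python3 - <<'E'
from h import *
s=status.get_state();t=np.array([.0716,.9974]);n=np.array([.9974,-.0716])
print(s["q"].round(2),"n,t",n@s["tool_pos"][:2],t@s["tool_pos"][:2],s["tool_pos"][2])
print(Rt.from_quat(s["eef_rot"]).as_matrix().round(4),s["opening"])
E
```

```text
[-0.68  1.    1.11  1.49 -0.92  1.24 -2.65] n,t 0.645548514996704 0.13625874699570228 0.39917596064777067
[[-0.0734 -0.9973 -0.0023]
 [-0.9973  0.0734 -0.0013]
 [ 0.0015  0.0022 -1.    ]] 0.603449378624256
```

Request:
play_rows:
  rows:
    - [60,0,0,0,0,0,-10]
    - [60,0,0,0,0,0,-10]
    - [60,0,0,0,0,0,-10]
    - [60,0,0,0,0,0,-10]
    - [60,0,0,0,0,0,-10]
    - [60,0,0,0,0,0,-10]
    - [60,0,0,0,0,0,-10]
    - [60,0,0,0,0,0,-10]

```text
clock: 11.88
tool_pos: [0.6532, 0.0889, 0.4008]
eef_rot: [0.993, -0.121, -0.0, -0.0]
contact_force: [-0.3, -0.9, -0.6]
opening: 0.602
finger_force: 0.0
```

Request:
play_rows:
  rows:
    - [60,0,0,0,0,0,-10]
    - [60,0,0,0,0,0,-10]
    - [60,0,0,0,0,0,-10]
    - [60,0,0,0,0,0,-10]
    - [60,0,0,0,0,0,-10]
    - [60,0,0,0,0,0,-10]
    - [60,0,0,0,0,0,-10]
    - [60,0,0,0,0,0,-10]

```text
clock: 12.88
tool_pos: [0.6531, 0.089, 0.4008]
eef_rot: [0.838, 0.545, -0.0, -0.0]
contact_force: [-0.2, -0.5, -0.9]
opening: 0.598
finger_force: 0.0
```

Request:
play_rows:
  rows:
    - [60,0,0,0,0,0,-10]
    - [60,0,0,0,0,0,-10]
    - [60,0,0,0,0,0,0]
    - [60,0,0,0,0,0,0]

```text
clock: 13.38
tool_pos: [0.6537, 0.0897, 0.4004]
eef_rot: [0.733, 0.68, -0.0, -0.0]
contact_force: [0.6, 0.6, -0.9]
opening: 0.6
finger_force: 0.0
```

```bash
python3 - <<'E'
from h import *
s=status.get_state();t=np.array([.0716,.9974]);n=np.array([.9974,-.0716])
print(s["clock"],s["q"].round(2),"n,t",n@s["tool_pos"][:2],t@s["tool_pos"][:2],s["tool_pos"][2])
print(Rt.from_quat(s["eef_rot"]).as_matrix().round(4),s["opening"])
E
```

```text
13.375 [-0.35  0.76  0.28  1.47 -0.24  0.95 -0.08] n,t 0.6456226004394795 0.13624266310053681 0.400435776417718
[[ 7.590e-02  9.971e-01 -4.000e-04]
 [ 9.971e-01 -7.590e-02 -0.000e+00]
 [-0.000e+00 -4.000e-04 -1.000e+00]] 0.6003840270233958
```

Request:
play_rows:
  rows:
    - [60,0,0,0.045,0,0,0]
    - [60,0,0,0.045,0,0,0]
    - [60,0,0,0.045,0,0,0]
    - [60,0,0,0.045,0,0,0]
    - [60,0,0,0.025,0,0,0]
    - [60,0,0,0,0,0,0]
    - [60,-0.012,0,0,0,0,0]
    - [60,-0.008,0,0,0,0,0]

```text
clock: 14.38
tool_pos: [0.6532, 0.0688, 0.1967]
eef_rot: [0.733, 0.681, 0.0, 0.001]
contact_force: [-0.3, 0.1, 0.3]
opening: 0.603
finger_force: 0.0
```

Request:
play_rows:
  rows:
    - [60,-0.007,0,0,0,0,0]
    - [60,-0.007,0,0,0,0,0]
    - [60,-0.007,0,0,0,0,0]
    - [60,-0.007,0,0,0,0,0]
    - [60,-0.007,0,0,0,0,0]
    - [60,-0.007,0,0,0,0,0]
    - [60,-0.007,0,0,0,0,0]
    - [60,-0.007,0,0,0,0,0]

```text
clock: 15.38
tool_pos: [0.6492, 0.0183, 0.1965]
eef_rot: [0.731, 0.682, 0.003, -0.002]
contact_force: [-0.4, 9.3, 5.4]
opening: 0.601
finger_force: 4.3
```

```bash
python3 look.py; python3 - <<'E'
from h import *
im=cams.snapshot("side")[110:290,220:460];cv2.imwrite("pics/s2.png",cv2.resize(im,None,fx=3,fy=3)[:,:,::-1])
E
```

```text
15.375 tcp n,t 0.6462212093145425 0.06478133423660049 0.1965202477571583 [-0.42199601  9.28137327  5.42566495]
crate 0.74 (array([640.7, -84.1], dtype=float32), [111.6, 120.0], 83.2) nt 645.05575206604 -38.00721760406494 [582. 703. 708. 588.] [-91. -97.  15.  20.]
batten 0.59 (array([ 700.6, -196. ], dtype=float32), [29.8, 303.8], -4.56) nt 712.812015649414 -145.32744174804688 [697. 726. 729. 699.] [-297. -298.    6.    7.]
```

View pics/s2.png

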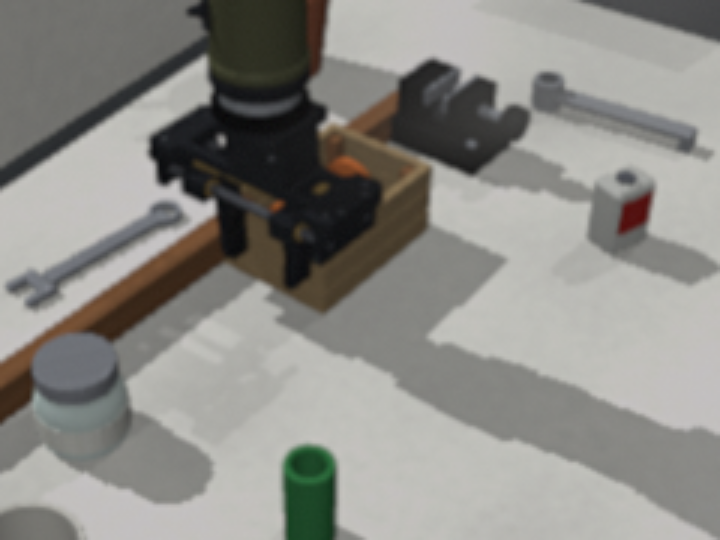

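Request:
play_rows:
  rows:
    - [60,-0.007,0,0,0,0,0]
    - [60,-0.007,0,0,0,0,0]
    - [60,-0.007,0,0,0,0,0]
    - [60,-0.007,0,0,0,0,0]
    - [60,-0.007,0,0,0,0,0]
    - [60,-0.007,0,0,0,0,0]
    - [60,-0.006,0,0,0,0,0]
    - [60,-0.004,0,0,0,0,0]

```text
clock: 16.58
tool_pos: [0.6455, -0.0342, 0.1963]
eef_rot: [0.732, 0.682, 0.002, -0.002]
contact_force: [-0.6, 8.7, 6.7]
opening: 0.599
finger_force: 4.2
```

```bash
python3 look.py; python3 - <<'E'
from h import *
im=cams.snapshot("top")[130:250,270:470];cv2.imwrite("pics/t2.png",cv2.resize(im,None,fx=4,fy=4,interpolation=cv2.INTER_CUBIC)[:,:,::-1])
E
```

```text
16.575 tcp n,t 0.6462396608788407 0.012088550943070394 0.19634242013336506 [-0.60945008  8.7095242   6.72136853]
crate 0.78 (array([ 636.7, -145.8], dtype=float32), [89.9, 115.8], 85.98) nt 645.4838723937987 -99.8332021697998 [588. 703. 704. 587.] [-145. -145.  -55.  -55.]
batten 0.72 (array([726.3, 157.7], dtype=float32), [29.0, 299.1], -4.16) nt 713.1202880432128 209.2930560821533 [698. 728. 728. 699.] [ 60.  59. 359. 359.]
```

View pics/t2.png

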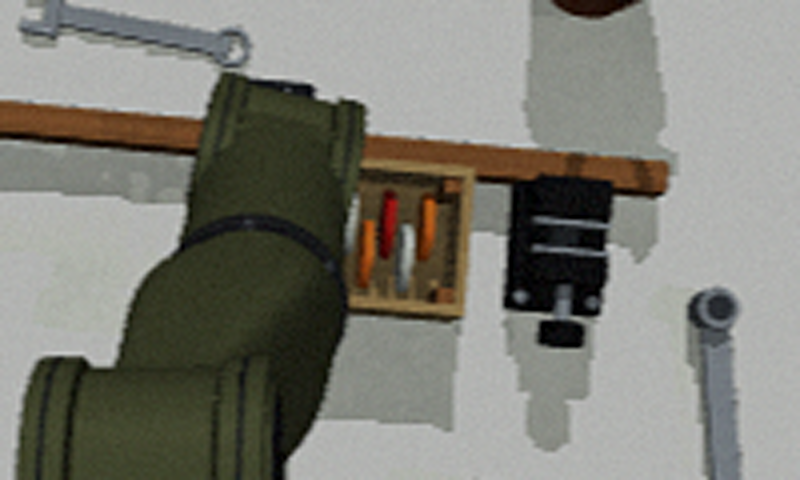

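Request:
play_rows:
  rows:
    - [60,-0.005,0,0,0,0,0]
    - [60,-0.005,0,0,0,0,0]
    - [60,-0.004,0,0,0,0,0]
    - [60,-0.003,0,0,0,0,0]
    - [60,-0.003,0,0,0,0,0]
    - [60,0,0,0,0,0,0]

```text
clock: 17.52
tool_pos: [0.644, -0.0544, 0.1963]
eef_rot: [0.732, 0.682, 0.002, -0.001]
contact_force: [-0.7, 6.9, 5.7]
opening: 0.6
finger_force: 3.5
```

Request:
play_rows:
  rows:
    - [60,-0.003,0,0,0,0,0]
    - [60,-0.002,0,0,0,0,0]
    - [60,0,0,0,0,0,0]

```text
clock: 17.9
tool_pos: [0.6436, -0.0592, 0.1963]
eef_rot: [0.732, 0.682, 0.002, -0.002]
contact_force: [0.1, 7.9, 5.9]
opening: 0.599
finger_force: 3.7
```

```bash
python3 look.py; python3 - <<'E'
from h import *
P=pose("top")
for l in ["vise"]:
    d=finder.regions_of("top",l)
    for z in (.03,.07):
        R=rect(P,d[0]["mask"],z);print(np.array(R[3])@[.0716,.9974])
E
```

```text
17.9 tcp n,t 0.646199047889587 -0.0129283191918587 0.19630085802876124 [0.10725621 7.93803374 5.92023256]
crate 0.81 (array([ 634.4, -174.4], dtype=float32), [83.7, 114.6], 85.82) nt 645.2376239135741 -128.52351216430662 [588. 703. 703. 588.] [-170. -170.  -87.  -86.]
batten 0.93 (array([724.2, 140.5], dtype=float32), [31.2, 335.9], -4.16) nt 712.257292175293 191.98742087402343 [696. 728. 728. 697.] [ 24.  24. 360. 360.]
[-259.1956 -263.7796 -181.3484 -176.7644]
[-249.3648 -254.2352 -173.7988 -169.9974]
```

Still sliding freely; continue by feel.

Request:
play_rows:
  rows:
    - [60,-0.003,0,0,0,0,0]
    - [60,0,0,0,0,0,0]

```text
clock: 18.35
tool_pos: [0.6434, -0.0621, 0.1963]
eef_rot: [0.732, 0.682, 0.002, -0.002]
contact_force: [0.3, 6.9, 4.3]
opening: 0.6
finger_force: 3.7
```

Request:
play_rows:
  rows:
    - [60,-0.003,0,0,0,0,0]
    - [60,0,0,0,0,0,0]

```text
clock: 18.6
tool_pos: [0.6432, -0.0651, 0.1963]
eef_rot: [0.732, 0.682, 0.002, -0.002]
contact_force: [-1.1, 7.7, 6.2]
opening: 0.6
finger_force: 3.7
```

Request:
play_rows:
  rows:
    - [60,-0.002,0,0,0,0,0]
    - [60,0,0,0,0,0,0]

```text
clock: 18.85
tool_pos: [0.6431, -0.0669, 0.1963]
eef_rot: [0.731, 0.682, 0.002, -0.002]
contact_force: [-1.2, 7.7, 5.5]
opening: 0.599
finger_force: 3.9
```

Request:
play_rows:
  rows:
    - [60,-0.002,0,0,0,0,0]
    - [60,0,0,0,0,0,0]

```text
clock: 19.1
tool_pos: [0.643, -0.0689, 0.1963]
eef_rot: [0.731, 0.682, 0.002, -0.002]
contact_force: [-1.7, 8.0, 6.1]
opening: 0.6
finger_force: 3.9
```

Request:
play_rows:
  rows:
    - [60,-0.002,0,0,0,0,0]
    - [60,0,0,0,0,0,0]

```text
clock: 19.35
tool_pos: [0.6428, -0.0709, 0.1963]
eef_rot: [0.731, 0.682, 0.002, -0.002]
contact_force: [-0.2, 7.9, 6.1]
opening: 0.6
finger_force: 3.9
```

Request:
play_rows:
  rows:
    - [60,-0.002,0,0,0,0,0]
    - [60,0,0,0,0,0,0]

```text
clock: 19.6
tool_pos: [0.6426, -0.0728, 0.1963]
eef_rot: [0.731, 0.682, 0.002, -0.002]
contact_force: [0.8, 7.5, 5.7]
opening: 0.598
finger_force: 3.9
```

Request:
play_rows:
  rows:
    - [60,-0.002,0,0,0,0,0]
    - [60,0,0,0,0,0,0]

```text
clock: 19.85
tool_pos: [0.6425, -0.0746, 0.1963]
eef_rot: [0.731, 0.682, 0.002, -0.002]
contact_force: [-0.0, 8.2, 5.5]
opening: 0.602
finger_force: 4.1
```

Request:
play_rows:
  rows:
    - [60,-0.002,0,0,0,0,0]
    - [60,0,0,0,0,0,0]

```text
clock: 20.1
tool_pos: [0.6425, -0.075, 0.1963]
eef_rot: [0.731, 0.682, 0.003, -0.003]
contact_force: [-1.7, 11.1, 6.9]
opening: 0.6
finger_force: 5.7
```

```bash
python3 look.py; python3 - <<'E'
from h import *
im=cams.snapshot("top")[140:240,310:460];cv2.imwrite("pics/t3.png",cv2.resize(im,None,fx=5,fy=5,interpolation=cv2.INTER_CUBIC)[:,:,::-1])
E
```

```text
20.1 tcp n,t 0.6462039435528413 -0.02883425314131923 0.19628905466831661 [-1.7103012  11.05871122  6.91108866]
crate 0.82 (array([ 632. , -194.7], dtype=float32), [73.1, 114.5], 89.86) nt 644.2973197814941 -148.94257695617677 [590. 704. 699. 585.] [-189. -181. -108. -116.]
batten 0.95 (array([725.4, 130.1], dtype=float32), [31.4, 356.9], -3.99) nt 714.1988239135742 181.70038783569333 [699. 731. 729. 698.] [  3.   3. 360. 360.]
```

View pics/t3.png

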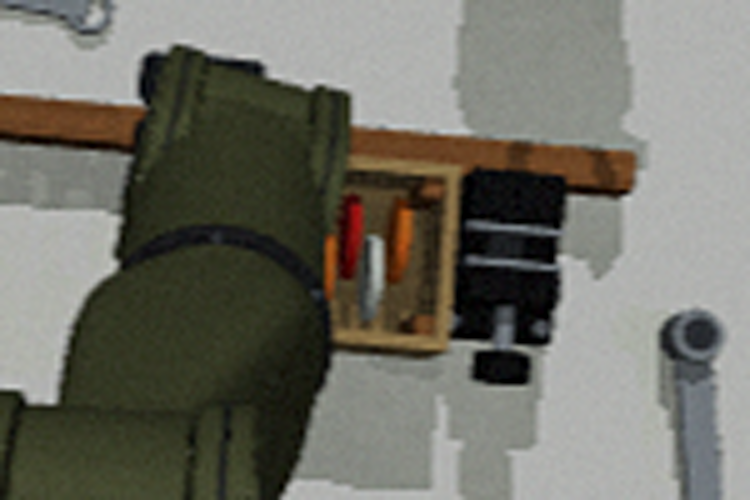

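Request:
play_rows:
  rows:
    - [60,-0.002,0,0,0,0,0]
    - [60,-0.002,0,0,0,0,0]
    - [60,0,0,0,0,0,0]

```text
clock: 20.68
tool_pos: [0.6425, -0.0758, 0.1963]
eef_rot: [0.731, 0.683, 0.005, -0.005]
contact_force: [-0.4, 18.9, 8.8]
opening: 0.6
finger_force: 8.7
```

Request:
play_rows:
  rows:
    - [60,0.008,0,0,0,0,0]
    - [60,0.03,0,0,0,0,0]
    - [60,0,0,-0.045,0,0,0]
    - [60,0,0,-0.045,0,0,0]
    - [60,0,0,-0.045,0,0,0]
    - [60,0,0,-0.045,0,0,0]
    - [60,0,-0.03,-0.02,0,0,0]
    - [60,0,-0.03,0,0,0,0]

```text
clock: 21.68
tool_pos: [0.584, -0.0432, 0.3973]
eef_rot: [0.733, 0.681, 0.001, 0.002]
contact_force: [0.0, -0.0, -0.3]
opening: 0.599
finger_force: 0.0
```

Request:
play_rows:
  rows:
    - [60,0,-0.03,0,0,0,10]
    - [60,0,0,0,0,0,10]
    - [60,0,0,0,0,0,10]
    - [60,0,0,0,0,0,10]
    - [60,0,0,0,0,0,10]
    - [60,0,0,0,0,0,10]
    - [60,0,0,0,0,0,10]
    - [60,0,0,0,0,0,10]

```text
clock: 22.68
tool_pos: [0.5542, -0.0406, 0.3955]
eef_rot: [0.999, 0.048, -0.0, 0.0]
contact_force: [0.2, -0.6, -0.1]
opening: 0.6
finger_force: 0.0
```

Request:
play_rows:
  rows:
    - [60,0,0,0,0,0,10]
    - [60,0,0.045,0,0,0,0]
    - [60,0,0.045,0,0,0,0]
    - [60,0,0.04,0,0,0,0]
    - [100,0,0,0,0,0,0]
    - [100,0,0,0,0,0,0]

```text
clock: 23.42
tool_pos: [0.545, -0.1693, 0.3951]
eef_rot: [0.999, -0.036, -0.0, -0.0]
contact_force: [0.7, 0.6, -0.3]
opening: 0.803
finger_force: 0.0
```

```bash
python3 look.py; python3 - <<'E'
from h import *
s=status.get_state();print(s["q"].round(2),s["tool_pos"],s["eef_rot"])
P=pose("wrist",s);im=cams.snapshot("wrist");cv2.imwrite("pics/w3.png",im[:,:,::-1])
for n,z in [("crate",.07),("batten",.034),("vise",.03)]:
    d=finder.regions_of("wrist",n)
    if d: print(n,round(d[0]["score"],2),*rect(P,d[0]["mask"],z))
E
```

```text
23.425 tcp n,t 0.5556589361460067 -0.1298619995783558 0.3951060333858136 [ 0.74411095  0.55854952 -0.3350804 ]
crate 0.77 (array([ 638.7, -152.6], dtype=float32), [115.2, 157.3], -0.14) nt 647.9655526123047 -106.47232521362305 [596. 711. 699. 585.] [-189. -181.  -24.  -32.]
batten 0.88 (array([714.5, -21.4], dtype=float32), [30.9, 654.1], -4.09) nt 714.1745399726867 29.813840380477906 [699. 730. 729. 698.] [-297. -297.  357.  357.]
[-0.16  0.72  0.67  1.77 -0.58  0.86 -0.85] [ 0.54535832 -0.168118    0.39487496] [ 9.99382610e-01 -3.51277028e-02 -5.07947502e-04 -4.29520967e-04]
crate 0.95 [ 639.3 -158.4] [110.5, 151.3] -4.0 [[579.0, -230.0], [689.0, -238.0], [700.0, -87.0], [589.0, -79.0]]
batten 0.92 [ 706.7 -113.4] [30.3, 475.4] -3.98 [[675.0, -349.0], [705.0, -352.0], [738.0, 123.0], [708.0, 125.0]]
vise 0.56 [ 625.2 -276. ] [71.7, 137.3] 85.74 [[554.0, -307.0], [691.0, -317.0], [696.0, -245.0], [559.0, -235.0]]
```

View pics/w3.png

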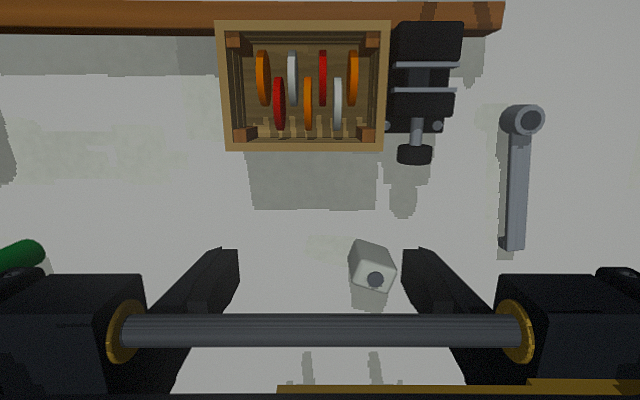

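Request:
play_rows:
  rows:
    - [100,0,-0.015,0.04,0,0,0]
    - [100,0,0,0.04,0,0,0]
    - [100,0,0,0.04,0,0,0]
    - [100,0,0,0.04,0,0,0]
    - [100,0,0,0.038,0,0,0]
    - [100,0.01,0,0,0,0,0]
    - [100,0.01,0,0,0,0,0]
    - [100,0.004,0,0,0,0,0]

```text
clock: 24.78
tool_pos: [0.5718, -0.1562, 0.1987]
eef_rot: [0.999, -0.035, 0.002, 0.001]
contact_force: [-1.1, 0.5, 0.8]
opening: 1.003
finger_force: 0.0
```

Request:
play_rows:
  rows:
    - [100,0.002,0,0,0,0,0]
    - [100,0.002,0,0,0,0,0]
    - [100,0.002,0,0,0,0,0]
    - [100,0,0,0,0,0,0]

```text
clock: 25.28
tool_pos: [0.5739, -0.1565, 0.1971]
eef_rot: [0.999, -0.036, -0.003, -0.001]
contact_force: [-6.9, 1.0, 5.9]
opening: 0.998
finger_force: 3.3
```

Request:
play_rows:
  rows:
    - [100,0.002,0,0,0,0,0]
    - [100,0.002,0,0,0,0,0]
    - [100,0,0,0,0,0,0]

```text
clock: 25.65
tool_pos: [0.575, -0.1568, 0.197]
eef_rot: [0.999, -0.037, -0.007, -0.002]
contact_force: [-14.6, 1.5, 11.7]
opening: 1.001
finger_force: 7.4
```

Request:
play_rows:
  rows:
    - [100,-0.008,0,0,0,0,0]
    - [100,-0.025,0,0,0,0,0]
    - [100,0,0,-0.04,0,0,0]
    - [100,0,0,-0.045,0,0,0]
    - [100,0,0,-0.045,0,0,0]
    - [100,0,0,-0.045,0,0,0]
    - [100,0,0,-0.02,0,0,0]
    - [100,0,0,0,0,0,0]

```text
clock: 26.65
tool_pos: [0.5478, -0.1548, 0.3935]
eef_rot: [0.999, -0.036, 0.002, 0.0]
contact_force: [0.5, 0.4, 0.2]
opening: 1.004
finger_force: 0.0
```

```bash
python3 - <<'E'
from h import *
s=status.get_state();print(s["clock"],s["tool_pos"],s["eef_rot"],s["contact_force"])
P=pose("wrist",s);im=cams.snapshot("wrist");cv2.imwrite("pics/w4.png",im[:,:,::-1])
for n,z in [("crate",.07),("batten",.034),("vise",.03)]:
    d=finder.regions_of("wrist",n)
    if d: print(n,round(d[0]["score"],2),*rect(P,d[0]["mask"],z))
E
```

```text
26.65 [ 0.54776959 -0.15477271  0.39349118] [ 9.99347302e-01 -3.60744473e-02  1.84316118e-03  4.55675095e-04] [0.53084276 0.39636742 0.17450866]
crate 0.89 [ 639.  -158.8] [111.1, 151.7] -4.14 [[578.0, -230.0], [689.0, -238.0], [700.0, -87.0], [589.0, -79.0]]
batten 0.6 [ 707.4 -106.6] [29.9, 486.8] -4.06 [[675.0, -348.0], [705.0, -350.0], [740.0, 135.0], [710.0, 137.0]]
vise 0.83 [ 625.3 -277.2] [70.5, 137.7] 85.8 [[554.0, -307.0], [691.0, -317.0], [697.0, -247.0], [559.0, -237.0]]
```

View pics/w4.png

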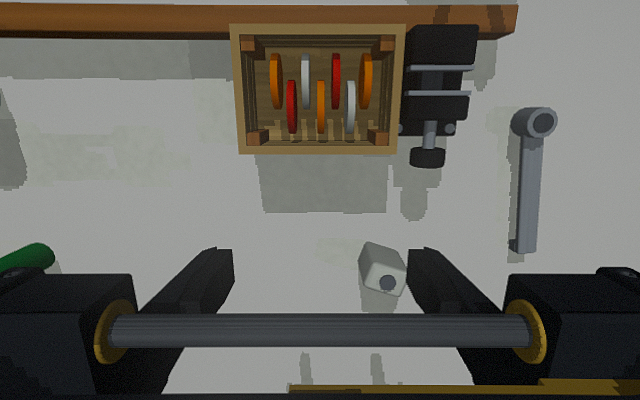

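```bash
python3 -c "
from plant import r
print(r.finish_job())"
```

```text
the job is handed in; nothing more can be done
None
```

The job is handed in at about 27 s. The crate lies flat along the batten (angles agree to 0.1°) and its end is against the vise's side. The vise contact was felt as a force rise on the push and not measured afterwards, because the crate's rim hides the joint from the wrist camera. Nothing else was seen to move, and the hand is clear.

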